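# Put the volume knob back on the room radio and hold it pressed in

## Robot

A 6-joint arm with a two-finger parallel gripper is mounted at the origin on the work surface. World frame = base frame: x ahead of the robot, y to its left, z up, the work surface at z = 0. Lengths are in mm, angles in rad, forces in N, time in s.
With the tool pointing down it reaches from about 275 to 750 mm from the base axis. Payload 10.2 kg.
Tool frame: the origin (TCP) lies midway between the tips of the shut fingers; the grasp point (between the pads) lies 19 mm behind it (ctrl.tcp_to_grasp is the z of the grasp point in the tool frame, in mm); z points along the fingers, y is the direction in which the jaws open and shut (so a half turn about z gives the same grasp; the last joint's range is limited). The gripper opens to 85 mm and grips with 20 to 120 N. Pads are 22 mm wide; open, the fingers measure 114 mm over their backs; the gripper's body (76 mm by 85 mm) begins 54 mm behind the grasp point. The pads swing forward as they close: fully open they stand 13 mm farther back than shut.
Start: joints at [-1.517, 0.313, 1.498, -0, 1.331, -0.223], TCP at [143.458, -505.025, 194.094] pointing down, gripper open.
Joint ranges: [-2.94, 2.94], [-0.97, 2.17], [0.19, 2.56], [-1.23, 4.37], [0.02, 3.11], [-2.88, 2.88]. Speed limits (rad/s): [2.39, 2.39, 3.01, 3.14, 3.14, 3.14].

## Interface

Orientations are given as a unit quaternion [w, x, y, z].
In Python, from rig import sensors, capture, order, ctrl gives the robot as it stands. The module is installed in compiled form; this text tells all that it offers.
- The arm moves only by the tool play_rows, never from a script. Its argument "deltas" is a list of rows, each a list of 7 numbers: the shift along the world's x, y, z in units of 40 mm (1.0 is 40 mm), then the turn, a rotation vector about the world's x, y, z in units of 6 degrees (1.0 is 6 degrees), then the opening, from -1 (shut) to 1 (fully open). A call has 1 to 8 rows; each row shifts and turns the commanded pose from where the row before left it; what a row does not reach is not made up. A row lasts 1/12 s, in which the tool goes at most 41.7 mm and 7.16 degrees, less where a joint would pass 70% of its speed; a pose out of reach is approached as far as the arm can. A call is refused whole if a number of a shift passes 1 or a number of a turn 1, either way. A call with a gripper value outside its range is refused whole. The fingers move at their own pace and stop on an object; "squeeze" is the grip in N (left out, the last holds). Time passes only in rows, so rows that do not move let the fingers close. It gives the time, the measured TCP pose, the force and the opening at its end, in the units of the state.
- sensors.sense(): the state, without advancing time (a new reading comes with each control period).
- capture(name): name is "scene" or "top" or "wrist"; returns a dict with "pixels" (384x512x3 uint8, red, green, blue), "z_map" (384x512 float32, mm along the optical axis (not along the pixel's ray), 0 where there is no reading), "fx", "fy", "cx", "cy" (pixels), "eye" and "rotation" of the camera in the world; the wrist camera has in their place "tool_from_camera" (4x4, takes a point from camera to tool coordinates, whose origin is the TCP and whose axes are the flange's). Camera axes: x right, y down, z forward; pixel columns grow to the right and rows downward; lengths in mm; the calibration is good to about 2 mm. A picture is of the moment at which its call begins: read the wrist's pose just before it.
- order.finish_job(): hands the job in, once; it reports no verdict.
The state is a dict: "time_s": time; "joints": joint angles; "dq": joint speeds; "tau": joint torques, N m; "eef_pos": TCP position; "ee_rot": TCP orientation; "force": force on the tool from outside, world axes, zero at the start; "wrist_torque": the same for the moment, N m; "grip_width": opening from 0.0 (shut) to 1.0 (fully open).
Only numpy, scipy, OpenCV 4.12 (cv2) and the standard library are available. Lean on these libraries where they do the work, as an engineer would, in place of code of your own. Each camera call takes 0.05 s, during which the arm holds its last target. There are 200 camera calls.

## Task

The volume knob has come off the hotel room's table radio. Among the three loose knobs on the counter find the one that matches the knob still on the radio, turn it so that the flat in its bore meets the flat on the bare D-shaped volume shaft, and push it fully home on the shaft; then press it down against the spring of the switch under it as far as it goes, as one does to wake the set. Finish while still holding it pressed in, and leave the other knobs and everything else where they are.

Things in the scene. Friction and masses are not known exactly. Their poses are not given: they have to be found in the camera images.
- volume_knob: the loose knob that belongs on the radio: black, fluted, round, 36 mm in diameter, 26 mm tall, a silver disc on top and one orange-red pointer line from it to the rim and down the side; 50 to 100 g. It lies bore down. Origin at the centre of its underside, z up through its top, x towards the pointer. Grip it across its round side, in any direction, taking in the upper 12 mm
- knob_bore (a point): blind end of the bore of volume_knob, on its axis 14 mm above the underside; axes as the knob's. The bore opens downwards, D-shaped, 11 mm in diameter, its flat 1.7 mm from the axis on the +x side (under the pointer), 0.5 mm larger than the shaft all round; its mouth is bevelled 1.5 mm on the round part. A turn error of 0.15 rad goes on freely; far off, it stops on the shaft's end
- volume_shaft_tip (a point): centre of the top end of the bare upright volume shaft. Brass, black washer at its foot, 10 mm in diameter, 20 mm out of the plate, one flat along its whole length 1.2 mm from the axis; tip slightly bevelled. x points square out of the flat, z up. Knob fully home: this point touches the blind end of its bore, the knob's underside is 14 mm lower, 6 mm above the plate
- volume_turn (a joint): turn of the volume shaft in the radio, rad, counter-clockwise from above; at 0 the flat faces the radio's +x (rear). It turns only against a friction of about 0.02 N m and stays where it is left; any angle will do at the end
- volume_push (a joint): how far the volume shaft is pressed straight down into the radio, in m: 0 when free, 0.0035 when pressed right in. A spring pushes back with 3.5 N at the start of the travel and about 8.5 N at its end; let go, it comes up again
- radio: the table radio, fixed to the counter: wooden case 320 mm wide (y), 170 mm deep (x), top plate 86 mm above the counter; origin at the centre of its underside, -x is the speaker front. The volume shaft stands at x -35 mm, y +100 mm of its frame, the tuning knob still in place at x -35 mm, y -100 mm. A folded aerial, up to 98 mm above the counter, lies along the rear edge of the top at x +69 mm
- tuning_mark (a point): end of the orange-red pointer on top of the tuning knob that is still on the radio: the same black knob, 36 mm in diameter, its top 119 mm above the counter. This point is 16 mm from its axis. Not to be turned
- ivory_knob: a loose cream knob with a 44 mm skirt, 25 mm tall, brass disc on top; does not fit this radio. Origin at the centre of its underside
- bar_knob: a loose grey knob, 42 mm disc with a raised bar grip, 26 mm tall; does not fit this radio. Origin at the centre of its underside
- paper_cup: brown paper cup with a white lid, 79 mm wide, 88 mm tall; origin at the centre of its underside
- mug: white mug, 80 mm wide, 85 mm tall, handle towards its +y; origin at the centre of its underside
- water_bottle: clear water bottle, 62 mm wide, 205 mm tall; origin at the centre of its underside
- spoon: steel teaspoon lying flat on the counter, 145 mm long along its x, bowl at +x; origin under its middle
- remote: black remote control lying flat, 165 x 46 x 18 mm, long along its x; origin at the centre of its underside

How it is judged:
By the outcome, as a careful person would: the job done as asked, in the order asked, and still so for the second after the job is handed in, while the arm keeps its last pose, push and grip.
It also fails if it takes over 43 s, if anything falls off the work surface, if the arm or the gripper's body presses on something with over 40 N, if the wrist force passes 120 N, or if a joint passes its speed limit or range.

## Working session

There is one attempt and no reset: what is moved stays moved. The work goes in short steps, Python scripts to look and compute and a tool call to move; the robot and the scene stay as the last step left them, time stands still between calls to the robot, and variables do not carry over. Pictures are saved under pics/ and viewed, about 8 in all and at most 12, crops included, and the job is handed in when it is done.

Besides the shell and the picture viewer there is one more tool, called after ">>>" as a command line: name --pt "numbers of a row" for each row, then --argument value for the rest. play_rows: Moves the arm, as the interface text tells. Its arguments: {"type":"object","properties":{"deltas":{"type":"array","items":{"type":"array","items":{"type":"number"}}},"squeeze":{"type":"number"}},"required":["deltas"]}

```bash
mkdir -p pics; cat > h.py <<'E'
import numpy as np, cv2
from rig import sensors, capture, order, ctrl
from scipy.spatial.transform import Rotation as R
def q2m(q): return R.from_quat([q[1],q[2],q[3],q[0]]).as_matrix()
def cam(name):
    s=sensors.sense(); c=capture(name)
    if name=="wrist":
        T=np.array(c["tool_from_camera"]); M=q2m(s["eef_pos"] is not None and s["ee_rot"])
        c["rotation"]=M@T[:3,:3]; c["eye"]=np.array(s["eef_pos"])+M@T[:3,3]
    c["rotation"]=np.array(c["rotation"]).reshape(3,3); c["eye"]=np.array(c["eye"]); return c
def onplane(c,u,v,z):
    d=c["rotation"]@np.array([(u-c["cx"])/c["fx"],(v-c["cy"])/c["fy"],1.]); return c["eye"]+d*(z-c["eye"][2])/d[2]
def cloud(c):
    v,u=np.mgrid[:384,:512]; z=c["z_map"]
    p=np.stack([(u-c["cx"])/c["fx"]*z,(v-c["cy"])/c["fy"]*z,z],-1)@c["rotation"].T+c["eye"]; p[z==0]=np.nan; return p
def proj(c,p):
    q=c["rotation"].T@(np.array(p)-c["eye"]); return c["fx"]*q[0]/q[2]+c["cx"],c["fy"]*q[1]/q[2]+c["cy"]
def save(c,n,crop=None,k=1):
    im=c["pixels"][...,::-1]
    if crop: im=im[crop[1]:crop[3],crop[0]:crop[2]]
    cv2.imwrite("pics/"+n,cv2.resize(im,None,fx=k,fy=k,interpolation=cv2.INTER_CUBIC))
E
python3 - <<'E'
from h import *
print(sensors.sense(), ctrl.tcp_to_grasp)
a=cam("top");b=cam("scene")
for c in(a,b): print(c["eye"],c["rotation"].round(3).tolist(),c["fx"],c["cx"],c["cy"])
np.savez("t.npz",**a)
save(a,"top.png",None,1.5)
save(b,"scene.png",None,1.5)
E
```

```text
{'time_s': 0.0, 'joints': array([-1.51739669e+00,  3.13458577e-01,  1.49844300e+00, -4.53138048e-06,
        1.33099969e+00, -2.23395054e-01]), 'dq': array([-2.90880912e-04, -7.44490241e-05, -2.45351227e-03,  9.48240331e-04,
       -1.24119754e-03, -3.68317151e-04]), 'tau': array([-9.55948090e-04, -4.12265110e+01, -2.59742010e+01, -2.56914582e-04,
        4.21508492e-03, -9.56145840e-06]), 'eef_pos': array([ 143.4414641 , -504.70552056,  193.52849222]), 'ee_rot': array([-6.52134644e-04,  9.90438077e-01,  1.37956469e-01,  5.33553416e-05]), 'force': array([-0.94216483, -0.10367057, -0.2330746 ]), 'wrist_torque': array([-0.01230627,  0.04109298,  0.01069697]), 'grip_width': 0.9980346912302714} -18.700000000000003Traceback (most recent call last):
  File "<stdin>", line 3, in <module>
  File "h.py", line 10, in cam
    c["rotation"]=np.array(c["rotation"]).reshape(3,3); c["eye"]=np.array(c["eye"]); return c
                  ~~~~~~~~~~~~~~~~~~~~~~~~~~~~~~~^^^^^
ValueError: cannot reshape array of size 4 into shape (3,3)
```

Camera rotation is a quaternion.

```bash
python3 - <<'E'
s=open('h.py').read()
s=s.replace('M=q2m(s["eef_pos"] is not None and s["ee_rot"])','M=q2m(s["ee_rot"])')
s=s.replace('    c["rotation"]=np.array(c["rotation"]).reshape(3,3); c','    else: c["rotation"]=q2m(c["rotation"])\n    c')
open('h.py','w').write(s)
E
python3 - <<'E'
from h import *
a=cam("top");b=cam("scene")
for c in(a,b): print(c["eye"],c["rotation"].round(3).tolist(),c["fx"],c["cx"],c["cy"])
save(a,"top.png",None,1.5)
save(b,"scene.png",None,1.5)
E
```

```text
[ 336.94355095   -2.07759115 1093.70635923] [[0.021, -0.988, 0.152], [-1.0, -0.022, -0.005], [0.008, -0.152, -0.988]] 437.09366242183205 256.0592785704361 192.71977810436675
[1188.42694421 -367.85315913  720.24229311] [[0.441, 0.541, -0.716], [0.898, -0.256, 0.359], [0.011, -0.801, -0.599]] 361.2438728346858 247.23151569522238 192.09837596239032
```

View pics/top.png

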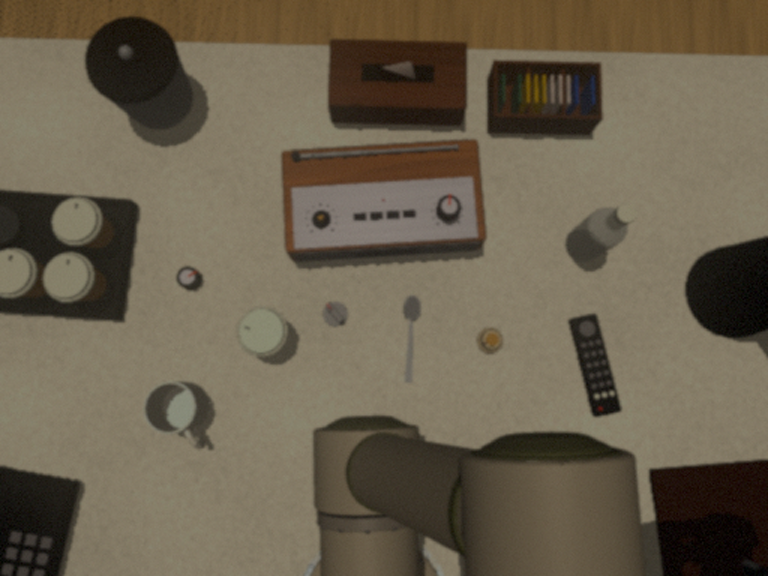

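View pics/scene.png

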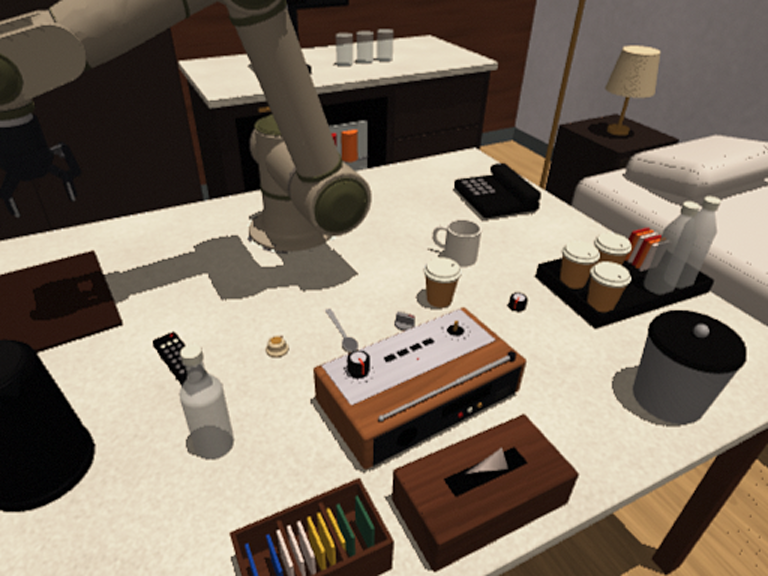

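The top view shows the black knob at (126,185), the shaft at (214,145), the tuning knob at (299,138) in native pixels; ivory knob (327,227), bar knob (223,210), cup (175,220).

```bash
python3 - <<'E'
from h import *
a=cam("top")
for n,u,v,z in [("knob",126,185,26),("shaft",214,145,106),("tune",299,138,119),("ivory",327,227,25),("bar",223,210,26),("cup",175,220,88),("bottle",411,145,205),("mug",115,272,85)]:
    print(n,onplane(a,u,v,z).round(1))
c=cam("wrist");print(c["tool_from_camera"],c["fx"],c["cx"],c["cy"])
p=onplane(a,126,185,26);print("az",np.arctan2(p[1],p[0]),np.hypot(p[0],p[1]))
M=q2m(sensors.sense()["ee_rot"]);print(M.round(3))
E
```

```text
knob [513.6 314.8  26. ]
shaft [599.1  93.4 106. ]
tune [ 616.8 -102.8  119. ]
ivory [ 420.6 -182.5   25. ]
bar [456.7  73.2  26. ]
cup [424.2 178.5  88. ]
bottle [ 582.4 -329.2  205. ]
mug [303.5 308.9  85. ]
[[ 8.58816636e-05 -9.56165781e-01 -2.92825872e-01  7.55748484e+01]
 [ 9.99999687e-01  3.12316353e-04 -7.26522459e-04  2.99302868e-01]
 [ 7.86130223e-04 -2.92825718e-01  9.56165509e-01 -1.80614959e+02]
 [ 0.00000000e+00  0.00000000e+00  0.00000000e+00  1.00000000e+00]] 300.6482705971393 248.90553115185676 195.88550014280116
az 0.549864919347091 602.4144182019256
[[ 0.962  0.273 -0.   ]
 [ 0.273 -0.962  0.001]
 [ 0.    -0.001 -1.   ]]
```

>>> play_rows --pt "0.5 0.7 0.2 0 0 0 1" --pt "0.5 0.7 0.2 0 0 0 1" --pt "0.5 0.7 0 0 0 0 1" --pt "0.5 0.7 0 0 0 0 1" --pt "0.5 0.7 0 0 0 0 1" --pt "0.5 0.7 0 0 0 0 1" --pt "0.5 0.7 0 0 0 0 1" --pt "0.5 0.7 0 0 0 0 1"

```text
time_s: 0.92
eef_pos: [304.1, -279.5, 210.2]
ee_rot: [0.0, 0.99, 0.138, 0.0]
force: [0.5, -0.3, 0.1]
grip_width: 1.001
```

>>> play_rows --pt "0.5 0.7 0 0 0 0 1" --pt "0.5 0.7 0 0 0 0 1" --pt "0.5 0.7 0 0 0 0 1" --pt "0.5 0.7 0 0 0 0 1" --pt "0.5 0.7 0 0 0 0 1" --pt "0.5 0.7 0 0 0 0 1" --pt "0.5 0.7 0 0 0 0 1" --pt "0.5 0.7 0 0 0 0 1"

```text
time_s: 1.58
eef_pos: [464.2, -55.3, 210.1]
ee_rot: [0.0, 0.99, 0.138, 0.0]
force: [0.2, -1.0, 0.1]
grip_width: 1.002
```

>>> play_rows --pt "0.5 0.7 -0.2 0 0 0 1" --pt "0.5 0.7 -0.2 0 0 0 1" --pt "0.5 0.7 -0.3 0 0 0 1" --pt "0.5 0.7 -0.3 0 0 0 1" --pt "0.5 0.7 -0.4 0 0 0 1" --pt "0 0 -0.4 0 0 0 1" --pt "0 0 0 0 0 0 1" --pt "0 0 0 0 0 0 1"

```text
time_s: 2.25
eef_pos: [563.0, 82.9, 137.7]
ee_rot: [-0.0, 0.99, 0.138, -0.001]
force: [-0.4, 0.5, -0.4]
grip_width: 1.0
```

```bash
python3 - <<'E'
from h import *
c=cam("wrist");print(sensors.sense()["eef_pos"],sensors.sense()["joints"])
print(c["eye"],proj(c,[599,93,106]))
save(c,"w1.png",None,1.5)
E
```

```text
[563.44906712  82.45411278 138.80637843] [-6.02974137e-02  4.55801388e-01  1.44054985e+00 -1.50834905e-04
  1.24485402e+00  1.23426777e+00]
[636.06997078 103.26380225 318.2168936 ] (np.float64(248.87784167262848), np.float64(159.75923579620115))
```

View pics/w1.png

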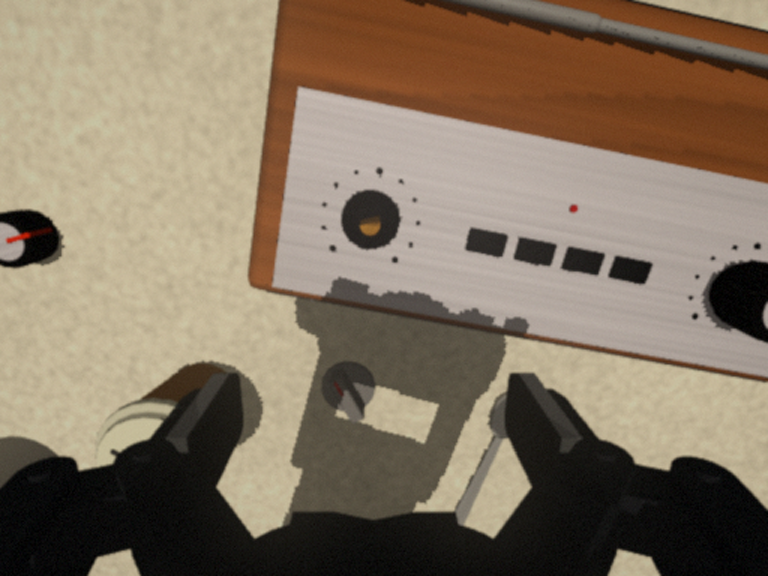

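The wrist view shows the brass D shaft on its washer at about (247,147) native; knob partly seen at left. I zoom on the shaft.

```bash
python3 - <<'E'
from h import *
cs=[cam("wrist") for _ in range(4)]
c=cs[0]; c["pixels"]=np.mean([x["pixels"] for x in cs],0).astype(np.uint8); np.save("w2.npy",c["pixels"])
save(c,"w2.png",(222,122,272,172),12)
p=c["pixels"].astype(int)[122:172,222:272]
m=(p[...,0]-p[...,2]>35)
ys,xs=np.nonzero(m); print(m.sum(),xs.mean()+222,ys.mean()+122)
print("\n".join("".join("#" if t else "." for t in r[10:40]) for r in m[10:45]))
P=cloud(c);print(P[140:156,240:256,2].round(0)[::2,::2])
E
```

```text
121 245.39669421487602 151.83471074380165
..............................
..............................
..............................
..............................
..............................
..............................
..............................
..............................
..............................
..............................
..............................
..............................
..............................
..............................
.................#............
............#..####...........
.........###########..........
........############..........
.......##############.........
.......##############.........
.......#############..........
.......#############..........
.......#############..........
........###########...........
.........#########............
...........#####..............
..............................
..............................
..............................
..............................
..............................
..............................
..............................
..............................
..............................
[[ 87.  87.  89.  88.  87.  88.  89.  88.]
 [ 88.  87.  nan  87.  86.  88.  88.  88.]
 [ 87.  87.  89.  87.  88.  92.  87.  87.]
 [ 89.  90.  93.  97.  99. 103.  87.  88.]
 [ 98. 101. 103. 106. 107. 106.  88.  88.]
 [108. 106. 106. 107. 106. 107. 106.  87.]
 [107. 106. 107. 108. 107. 106.  88.  88.]
 [107. 106. 107. 106. 107. 107.  88.  87.]]
```

View pics/w2.png

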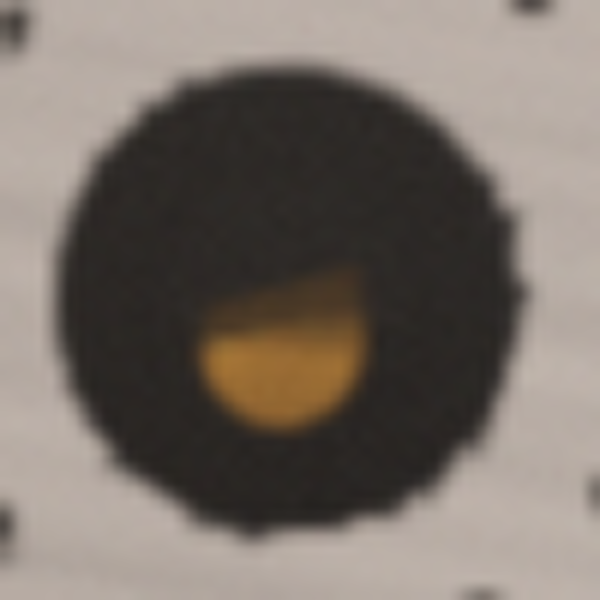

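>>> play_rows --pt "-0.5 0.05 0 0 0 -0.9 1" --pt "-0.6 0.05 0 0 0 -0.9 1" --pt "0 0 -0.5 0 0 0 1" --pt "0 0 -0.6 0 0 0 1" --pt "0 0 -0.6 0 0 0 1" --pt "0 0 0 0 0 0 1" --pt "0 0 0 0 0 0 1" --pt "0 0 0 0 0 0 1"

```text
time_s: 3.17
eef_pos: [520.4, 86.7, 71.8]
ee_rot: [0.0, 0.999, 0.044, 0.001]
force: [0.1, 0.6, 0.4]
grip_width: 1.0
```

```bash
python3 - <<'E'
from h import *
print(sensors.sense()["eef_pos"])
cs=[cam("wrist") for _ in range(4)]
c=cs[-1]; c["pixels"]=np.mean([x["pixels"] for x in cs],0).astype(np.uint8)
u,v=map(int,proj(c,[599,93,106])); print(u,v,c["eye"])
x0,y0=u-35,v-35
save(c,"w3.png",(x0,y0,x0+70,y0+70),8)
import pickle; pickle.dump(c,open("w3.pkl","wb"))
g=c["pixels"][y0:y0+70,x0:x0+70].astype(int); d=g[...,0]-g[...,2]
print(d[20:60:2,20:60:2])
E
```

```text
[520.38370133  86.73964537  71.76062897]
250 95 [595.14944717  93.45335428 252.32527601]
[[  6  13  51  88  98  99 100 104 108  99  21   6   7   7   6   6   6   7
    5   9]
 [ 55 108 122 121 118 119 117 121 122 105  20   7   5   6   6   6   5   7
    6   9]
 [115 127 125 122 119 118 117 119 117  81  12   7   6   5   7   7   6   7
    5  10]
 [ 90 125 121 118 115 114 115 114 103  49   8   5   8   5   6   8   7   7
    6  13]
 [ 32 105 118 114 112 110 108 103  76  22   6   5   6   7   6   6   7   6
    7  17]
 [  8  38  85 105 106 102  95  66  29   6   6   6   6   5   8   7   7   6
    7  16]
 [  7  10  22  45  55  52  38  24   8   6   5   5   6   6   8   8   6   6
    7  17]
 [  6   7   6   9  13  14  12   4   6   5   5   6   7   6   5   6   7   6
    9  19]
 [  5   7   6   8   4   6   6   6   5   6   5   5   6   6   6   6   7   7
   10  19]
 [  6   7   7   7   6   5   6   6   5   6   7   6   6   6   5   6   6   7
   13  18]
 [  7   7   7   6   6   6   6   7   7   5   5   7   5   6   6   6   6  17
   20  18]
 [  7   6   6   6   6   6   7   7   7   7   8   7   8   7   7   6  11  19
   20  20]
 [  7   7   7   6   6   7   6   6   5   6   7   6   8   8   7   8  11  20
   19  19]
 [  7   6   6   6   6   6   7   7   7   8   7   6   7   6   9  17  15  20
   20  19]
 [  7   7   7   7   7   6   5   7   7   6   7   6   8   8  12  20  20  20
   20  20]
 [  7   7   7   6   7   7   4   7   5   5   7  11  18  17  18  19  20  19
   19  21]
 [ 16   9   7   7   6   6   6   5   9  11  11  18  19  19  19  20  20  19
   19  19]
 [ 20  17  11  10  10   9  10  17  20  18  19  19  20  20  20  20  21  20
   21  19]
 [ 20  19  20  20  19  18  18  20  20  19  19  20  19  20  20  19  19  19
   19  20]
 [ 19  19  20  21  21  21  20  19  20  21  20  20  21  20  21  19  19  19
   18  17]]
```

View pics/w3.png

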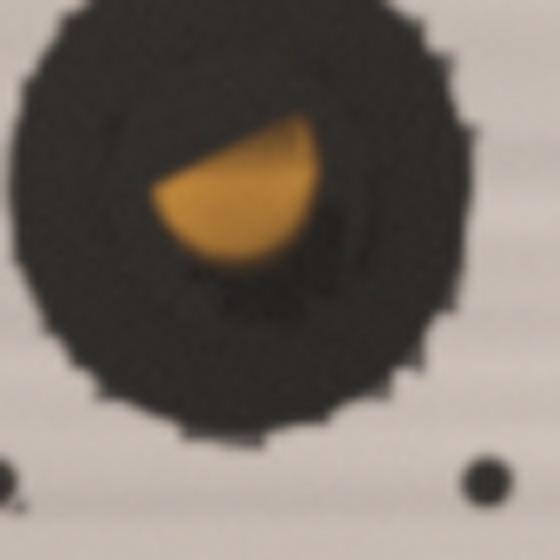

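Nadir view of the shaft: bright half-disc, flat edge from about crop (152,188) to (300,118), normal up-left; so the flat faces roughly world 0.5 rad. Fit it.

```bash
cat >> h.py <<'E'
def avg(n=4,name="wrist"):
    cs=[cam(name) for _ in range(n)]; c=cs[-1]; c["pixels"]=np.mean([x["pixels"] for x in cs],0).astype(np.uint8); return c
def subpix_contour(d,x0,y0,thr,k=8):
    D=cv2.resize(d.astype(np.float32),None,fx=k,fy=k,interpolation=cv2.INTER_CUBIC)
    cn=max(cv2.findContours((D>thr).astype(np.uint8),cv2.RETR_EXTERNAL,cv2.CHAIN_APPROX_NONE)[0],key=cv2.contourArea)[:,0].astype(float)
    return (cn+.5)/k-.5+[x0,y0]
def circ(P):
    A=np.c_[2*P,np.ones(len(P))]; s=np.linalg.lstsq(A,(P**2).sum(1),rcond=None)[0]; return s[:2],np.sqrt(s[2]+s[0]**2+s[1]**2)
E
python3 - <<'E'
from h import *
import pickle; c=pickle.load(open("w3.pkl","rb"))
x0,y0=215,60; g=c["pixels"][y0:y0+70,x0:x0+70].astype(int); d=g[...,0]-g[...,2]
for thr in(35,50,65):
    cn=subpix_contour(d,x0,y0,thr)
    W=np.array([onplane(c,*q,106)[:2] for q in cn])
    r=cv2.minAreaRect(W.astype(np.float32)); 
    # refine: flat line by cost, pts whose distance along normal is max
    n=np.array([np.cos(.53),np.sin(.53)]); 
    for _ in range(5):
        t=np.array([-n[1],n[0]]); s=W@n; q=W@t; m=(s>s.max()-1.2)&(abs(q-(q.max()+q.min())/2)<3.5)
        vx=cv2.fitLine(W[m].astype(np.float32),cv2.DIST_HUBER,0,.01,.01).ravel(); n=np.array([vx[1],-vx[0]]); n*=np.sign(n[0]); 
    s=W@n; arc=s<np.median(s[m])-1.5
    o,R_=circ(W[arc]); print(thr,r[1],"n",np.arctan2(n[1],n[0]),"c",o,R_,"flat dist",np.median(s[m])-o@n)
E
```

```text
35 (6.411585807800293, 9.976910591125488) n 0.4915914 c [605.11563972  96.78257969] 4.938687752040091 flat dist 1.3847028470099758
50 (6.030518054962158, 9.661438941955566) n 0.47010392 c [605.20692179  96.82814396] 4.81822302648551 flat dist 1.1234209069544931
65 (5.69973087310791, 9.371006965637207) n 0.43708116 c [605.27877043  96.86242462] 4.713670955184939 flat dist 0.870283087603525
```

>>> play_rows --pt "0 0 0.9 0 0 0 1" --pt "0 0.3 0.9 0 0 0 1" --pt "-0.3 0.9 0 0 0 0 1" --pt "-0.3 0.9 0 0 0 0 1" --pt "-0.2 0.9 0 0 0 0 1" --pt "0 0.9 0 0 0 0 1" --pt "0 0.9 0 0 0 0 1" --pt "0 0.7 0 0 0 0 1"

```text
time_s: 4.03
eef_pos: [487.0, 309.6, 143.0]
ee_rot: [-0.0, 0.999, 0.045, 0.001]
force: [-0.3, -0.0, 0.1]
grip_width: 1.001
```

>>> play_rows --pt "0 0 -0.7 0 0 0 1" --pt "0 0 -0.8 0 0 0 1" --pt "0 0 -0.8 0 0 0 1" --pt "0 0 0 0 0 0 1" --pt "0 0 0 0 0 0 1"

```text
time_s: 4.45
eef_pos: [487.2, 306.9, 50.2]
ee_rot: [0.0, 0.999, 0.044, -0.001]
force: [0.6, 0.3, -0.1]
grip_width: 0.999
```

```bash
cat >> h.py <<'E'
def red(c,x0,y0,x1,y1,z):
    g=c["pixels"][y0:y1,x0:x1].astype(int); m=(g[...,0]-np.maximum(g[...,1],g[...,2])>40).astype(np.uint8)
    cn=max(cv2.findContours(m,cv2.RETR_EXTERNAL,cv2.CHAIN_APPROX_NONE)[0],key=cv2.contourArea)
    mm=np.zeros_like(m);cv2.drawContours(mm,[cn],-1,1,-1); v,u=np.nonzero(mm*m); return np.array([onplane(c,a+x0,b+y0,z)[:2] for a,b in zip(u,v)])
E
python3 - <<'E'
from h import *
print(sensors.sense()["eef_pos"])
c=avg(); import pickle; pickle.dump(c,open("k1.pkl","wb"))
u,v=map(int,proj(c,[515,317,26])); print(u,v)
P=cloud(c); w=P[v-40:v+40,u-40:u+40]
m=(w[...,2]>21)&(w[...,2]<32); q=w[m][:,:2]; print("depth top: centre",q.mean(0),(q.max(0)+q.min(0))/2,np.ptp(q,0),cv2.minEnclosingCircle(q.astype(np.float32)))
r=red(c,u-40,v-40,u+40,v+40,26); print(len(r)); 
save(c,"k1.png",(u-40,v-40,u+40,v+40),7)
E
```

```text
[487.1842022  306.85262802  50.22318043]
238 176
depth top: centre [519.59344709 320.84290009] [519.04057304 321.03870094] [35.92828595 36.43144885] ((518.777587890625, 320.963134765625), 18.579994201660156)
145
```

View pics/k1.png

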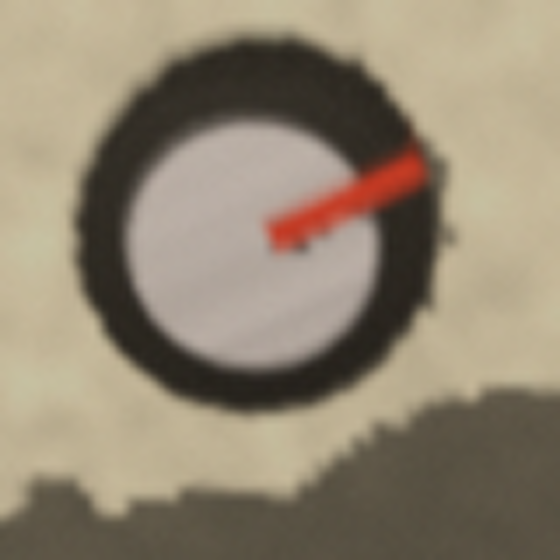

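The knob is seen clearly: silver disc centred at crop (252,243), pointer running right and up to (420,163). Fit disc centre and pointer angle.

```bash
python3 - <<'E'
from h import *
import pickle; c=pickle.load(open("k1.pkl","rb"))
x0,y0=198,136; g=c["pixels"][y0:y0+80,x0:x0+80].astype(int)
v,u=np.mgrid[:80,:80]; reg=np.hypot(u-36,v-35)<21
m=(((g[...,0]>130)|(g[...,0]-g[...,1]>40))&reg).astype(np.uint8)
cn=max(cv2.findContours(m,cv2.RETR_EXTERNAL,cv2.CHAIN_APPROX_NONE)[0],key=cv2.contourArea)[:,0]
W=np.array([onplane(c,a+x0,b+y0,26)[:2] for a,b in cn])
o,r=circ(W)
for _ in range(3):
    k=abs(np.hypot(*(W-o).T)-r)<.5; o,r=circ(W[k])
print("disc",o,r,k.sum())
p=red(c,x0,y0,x0+80,y0+80,26); p=p[np.hypot(*(p-o).T)<17]
L=cv2.fitLine(p.astype(np.float32),cv2.DIST_HUBER,0,.01,.01).ravel(); t=p.mean(0)-o
print("line",np.arctan2(L[1],L[0]),"cent",np.arctan2(t[1],t[0]),"off",L[0]*t[1]-L[1]*t[0])
s=sensors.sense();d=o-s["eef_pos"][:2];M=q2m(s["ee_rot"]);print(d/40, M[:,0], s["joints"])
E
```

```text
disc [518.46344974 320.9275618 ] 12.110175662486341 92
line -1.0422896 cent -1.0353105269465457 off 0.066326875346987
[0.7443491  0.33968492] [0.99611229 0.08801483 0.00370177] [3.58552907e-01 5.66428832e-01 1.51024285e+00 1.71150581e-05
 1.06107545e+00 1.84120951e+00]
```

>>> play_rows --pt "0.4 0.15 0 0 0 0 1" --pt "0.38 0.2 0 0 0 0 1" --pt "0 0 -0.45 0 0 0 1" --pt "0 0 -0.5 0 0 0 1" --pt "0 0 0 0 0 0 1" --pt "0 0 0 0 0 0 1"

```text
time_s: 5.15
eef_pos: [518.8, 321.0, 12.9]
ee_rot: [-0.0, 0.999, 0.044, 0.0]
force: [-0.4, -0.1, 0.0]
grip_width: 1.003
```

>>> play_rows --pt "0 0 0 0 0 0 -1" --pt "0 0 0 0 0 0 -1" --pt "0 0 0 0 0 0 -1" --pt "0 0 0 0 0 0 -1" --pt "0 0 0 0 0 0 -1" --pt "0 0 0 0 0 0 -1" --pt "0 0 0 0 0 0 -1" --pt "0 0 0 0 0 0 -1" --squeeze 50

```text
time_s: 5.82
eef_pos: [518.6, 321.0, 12.1]
ee_rot: [-0.0, 0.999, 0.044, -0.0]
force: [-0.2, -0.0, 0.2]
grip_width: 0.004
```

The jaws shut on nothing; look.

```bash
python3 - <<'E'
from h import *
c=cam("wrist"); u,v=map(int,proj(c,[518,321,26])); print(u,v)
save(c,"k2.png",None,1.5)
E
```

```text
248 235
```

View pics/k2.png

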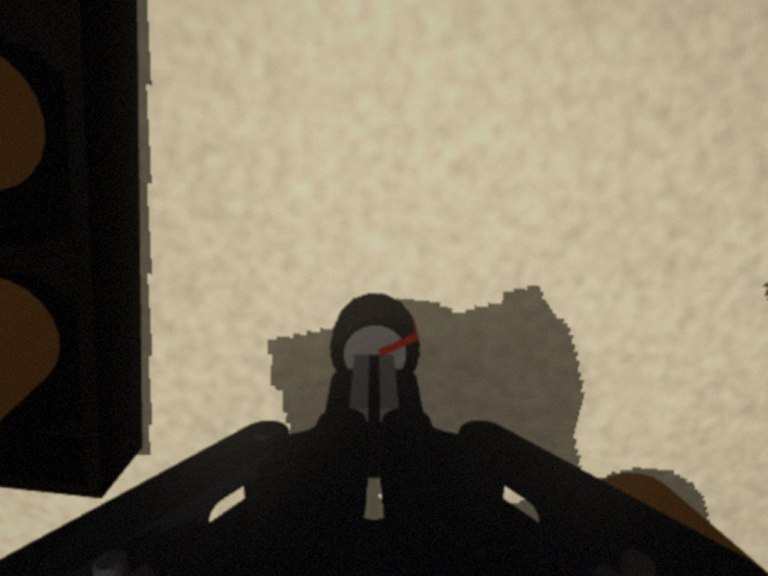

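The jaws closed above the knob's top; the knob looks still in place. Raise, open, re-measure, then grip lower.

>>> play_rows --pt "0 0 0.3 0 0 0 -1" --pt "0 0 0.4 0 0 0 -1" --pt "-0.39 -0.17 0.25 0 0 0 1" --pt "-0.39 -0.18 0 0 0 0 1" --pt "0 0 0 0 0 0 1" --pt "0 0 0 0 0 0 1" --pt "0 0 0 0 0 0 1" --pt "0 0 0 0 0 0 1"

```text
time_s: 6.53
eef_pos: [488.1, 307.2, 50.1]
ee_rot: [-0.0, 0.999, 0.044, 0.0]
force: [-0.2, 0.2, 0.3]
grip_width: 0.847
```

```bash
cat > knob.py <<'E'
from h import *
def knob(c,p0,z,R0=24):
    u0,v0=proj(c,[*p0,z]); x0,y0=int(u0)-40,int(v0)-40
    g=c["pixels"][y0:y0+80,x0:x0+80].astype(int); v,u=np.mgrid[:80,:80]; 
    m=(((g[...,0]>110)&(g[...,0]-g[...,2]<28))).astype(np.uint8)
    n,lab,st,ce=cv2.connectedComponentsWithStats(m); i=min((k for k in range(1,n) if st[k,4]>150),key=lambda k:np.hypot(*(ce[k]-40)))
    h=cv2.convexHull(np.argwhere(lab==i)[:,::-1].astype(np.int32))[:,0]; mm=np.zeros_like(m); cv2.fillConvexPoly(mm,h,1)
    cn=cv2.findContours(mm,cv2.RETR_EXTERNAL,cv2.CHAIN_APPROX_NONE)[0][0][:,0]
    W=np.array([onplane(c,a+x0,b+y0,z)[:2] for a,b in cn]); o,r=circ(W)
    p=red(c,x0,y0,x0+80,y0+80,z); p=p[np.hypot(*(p-o).T)<17]
    L=cv2.fitLine(p.astype(np.float32),cv2.DIST_HUBER,0,.01,.01).ravel(); t=p.mean(0)-o
    a=np.arctan2(L[1],L[0]); a2=np.arctan2(t[1],t[0]); a+=np.pi*round((a2-a)/np.pi)
    return o,r,a,a2
E
python3 - <<'E'
from knob import *
s=sensors.sense();print(s["eef_pos"],s["grip_width"],s["force"])
c=avg();print(knob(c,(518.5,321),26))
P=cloud(c); w=P.reshape(-1,3); q=w[np.hypot(w[:,0]-518.5,w[:,1]-321)<10]; print(np.nanmedian(q,0),len(q))
E
```

```text
[488.12208119 307.15861153  50.14212259] 0.8471033776413763 [-0.16042965  0.17005758  0.28665179]
(array([517.89801648, 320.59217808]), np.float64(12.476846978959232), np.float32(-1.0332801), np.float64(-1.039912652278465))
[518.68944003 320.98698491  27.32384128] 640
```

```bash
python3 - <<'E'
from h import *
s=sensors.sense();c=cam("wrist");T=np.array(c["tool_from_camera"]);print(s["grip_width"])
v,u=np.mgrid[:384,:512];z=c["z_map"]
p=np.stack([(u-c["cx"])/c["fx"]*z,(v-c["cy"])/c["fy"]*z,z],-1)@T[:3,:3].T+T[:3,3]
for col in (145,152,158,163,335,342,348):
    for r in range(235,330,8): 
        if z[r,col]>0 and p[r,col,2]<10: print(col,r,p[r,col].round(0),end=" ")
    print()
m=(z>0)&(p[...,2]<10)&(abs(p[...,1])<70)&(u>100)&(u<400); print(np.percentile(p[m],[50,95,99,100],axis=0).round(0))
E
```

```text
0.9982460184246256
145 251 [ 12. -47. -58.] 145 259 [ 13. -44. -67.] 145 267 [ 11. -43. -70.] 145 275 [  7. -43. -71.] 145 283 [  5. -43. -72.] 145 291 [  2. -43. -74.] 145 299 [ -2. -43. -74.] 145 307 [ -5. -43. -75.] 145 315 [ -7. -43. -77.] 
152 251 [ 12. -44. -58.] 152 259 [ 10. -43. -61.] 152 267 [  6. -43. -62.] 152 275 [  3. -43. -64.] 152 283 [ -1. -43. -64.] 152 291 [ -4. -43. -65.] 152 299 [ -7. -43. -67.] 
158 251 [  9. -43. -53.] 158 259 [  6. -43. -54.] 158 267 [  2. -43. -55.] 158 275 [ -1. -43. -57.] 158 291 [ -9. -43. -58.] 


342 251 [ 11.  43. -56.] 342 259 [  8.  43. -58.] 342 267 [  5.  42. -60.] 342 275 [  1.  42. -60.] 342 283 [ -3.  43. -60.] 342 291 [ -6.  43. -62.] 342 299 [ -9.  42. -63.] 
348 251 [ 13.  44. -59.] 348 259 [ 12.  42. -66.] 348 267 [  9.  42. -66.] 348 275 [  5.  43. -67.] 348 283 [  3.  42. -69.] 348 291 [ -1.  43. -69.] 348 299 [ -5.  43. -70.] 348 307 [ -8.  43. -71.] 
[[  13.    1. -117.]
 [  19.   46.  -63.]
 [  21.   53.  -55.]
 [  22.   57.  -51.]]
```

The depth map shows the real fingertips at tool z ≈ -51 mm open (so about -38 mm shut), i.e. some 38 mm behind the reported TCP. That explains the empty close (tips at z≈50). I'll go by the measured tips: TCP to about z = -32, checking force.

>>> play_rows --pt "0.4 0.17 0 0 0 0 1" --pt "0.36 0.17 0 0 0 0 1" --pt "0 0 -0.6 0 0 0 1" --pt "0 0 -0.5 0 0 0 1" --pt "0 0 -0.3 0 0 0 1" --pt "0 0 0 0 0 0 1"

```text
time_s: 7.28
eef_pos: [516.4, 320.0, -8.6]
ee_rot: [0.001, 0.999, 0.044, -0.002]
force: [0.6, -1.3, -0.4]
grip_width: 0.997
```

>>> play_rows --pt "0 0 -0.2 0 0 0 1" --pt "0 0 -0.2 0 0 0 1" --pt "0 0 -0.15 0 0 0 1" --pt "0 0 -0.1 0 0 0 1" --pt "0 0 0 0 0 0 1" --pt "0 0 0 0 0 0 1"

```text
time_s: 7.78
eef_pos: [518.0, 320.6, -31.8]
ee_rot: [-0.0, 0.999, 0.044, 0.0]
force: [-0.1, 0.7, -0.7]
grip_width: 1.001
```

```bash
python3 - <<'E'
from h import *
s=sensors.sense();c=cam("wrist");P=cloud(c);M=q2m(s["ee_rot"]);t=(P-s["eef_pos"])@M
print(s["eef_pos"],s["force"])
m=(abs(abs(t[...,1])-43)<4)&(t[...,2]<-40)&(abs(t[...,0])<15); print("tip z",np.nanpercentile(P[m][:,2],[0,1,5]))
m=(P[...,2]>22)&(P[...,2]<30)&(abs(t[...,1])<30)&(abs(t[...,0])<30); print("knob in tool",(np.nanmax(t[m],0)+np.nanmin(t[m],0))/2,m.sum())
E
```

```text
[517.95560981 320.60358592 -31.79187662] [-0.0754356   0.71354911 -0.73614589]
tip z [17.57568839 20.798301   24.50041328]
knob in tool [  0.96876368  -0.22700303 -57.36735783] 4370
```

Tips stand at about z 18, no contact force, knob centred. Close.

>>> play_rows --pt "0 0 0 0 0 0 -1" --pt "0 0 0 0 0 0 -1" --pt "0 0 0 0 0 0 -1" --pt "0 0 0 0 0 0 -1" --pt "0 0 0 0 0 0 -1" --pt "0 0 0 0 0 0 -1" --pt "0 0 0 0 0 0 -1" --pt "0 0 0 0 0 0 -1" --squeeze 50

```text
time_s: 8.5
eef_pos: [518.0, 320.6, -31.4]
ee_rot: [-0.0, 0.999, 0.044, 0.0]
force: [-0.7, -0.5, 5.4]
grip_width: 0.398
```

>>> play_rows --pt "0 0 0.1 0 0 0 -1" --pt "0 0 0.2 0 0 0 -1" --pt "0 0 0.3 0 0 0 -1" --pt "0 0 0.3 0 0 0 -1" --pt "0 0 0 0 0 0 -1"

```text
time_s: 8.92
eef_pos: [519.5, 321.2, 7.4]
ee_rot: [-0.001, 0.999, 0.044, 0.002]
force: [0.1, 0.9, -1.1]
grip_width: 0.4
```

```bash
python3 - <<'E'
from knob import *
s=sensors.sense();c=avg();print(s["eef_pos"],s["force"],s["grip_width"])
zt=s["eef_pos"][2]+31.8+26
P=cloud(c);w=P[np.hypot(P[...,0]-518,P[...,1]-320.8)<6]; print("top z expected",zt,"got",np.nanpercentile(w[:,2],[10,50,90]))
try: print(knob(c,s["eef_pos"][:2],zt))
except Exception as e: print(e)
u,v=map(int,proj(c,[*s["eef_pos"][:2],zt])); print(u,v); save(c,"h1.png",(u-50,v-50,u+50,v+50),6)
E
```

```text
[519.45873803 321.24921126   7.4408084 ] [ 0.08542139  0.94183248 -1.06626433] 0.40035498225695637
top z expected 65.2408084040936 got [62.05965589 63.01197183 63.68643628]
min() iterable argument is empty
247 274
```

View pics/h1.png

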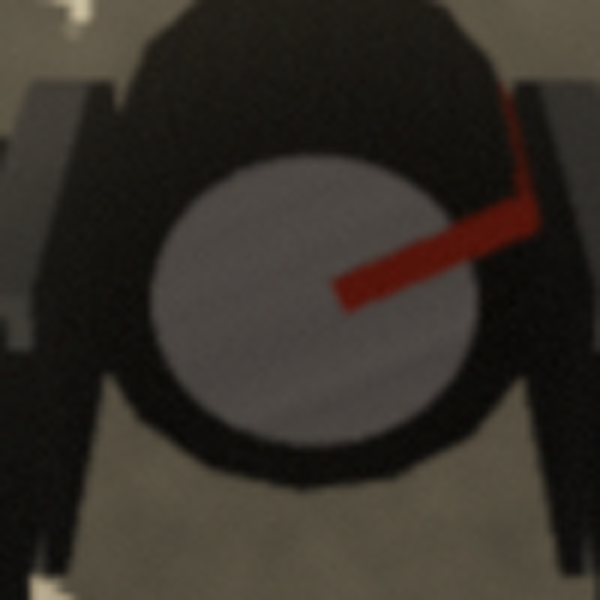

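The knob is in the jaws, level, disc centred at crop (315,300), pointer to the right and up, as before. Measure it in the tool frame.

```bash
cat > hand.py <<'E'
from h import *
def inhand(c,s,ztool=-57.0):
    z=s["eef_pos"][2]-ztool; M=q2m(s["ee_rot"]); u0,v0=proj(c,[*s["eef_pos"][:2],z]); x0,y0=int(u0)-35,int(v0)-35
    g=c["pixels"][y0:y0+70,x0:x0+70].astype(int); mx=g.max(2); sat=mx-g.min(2)
    m=((mx>50)&(sat<18)).astype(np.uint8); n,lab,st,ce=cv2.connectedComponentsWithStats(m)
    i=min((k for k in range(1,n) if st[k,4]>250),key=lambda k:np.hypot(*(ce[k]-35)))
    h=cv2.convexHull(np.argwhere(lab==i)[:,::-1].astype(np.int32))[:,0]; mm=np.zeros_like(m); cv2.fillConvexPoly(mm,h,1)
    cn=cv2.findContours(mm,cv2.RETR_EXTERNAL,cv2.CHAIN_APPROX_NONE)[0][0][:,0]
    W=np.array([onplane(c,a+x0,b+y0,z)[:2] for a,b in cn]); o,r=circ(W)
    p=red(c,x0,y0,x0+70,y0+70,z); p=p[np.hypot(*(p-o).T)<15]
    L=cv2.fitLine(p.astype(np.float32),cv2.DIST_HUBER,0,.01,.01).ravel(); t=p.mean(0)-o; a2=np.arctan2(t[1],t[0]); a=np.arctan2(L[1],L[0]); a+=np.pi*round((a2-a)/np.pi)
    yaw=np.arctan2(M[1,0],M[0,0]); d=M.T@np.array([*(o-s["eef_pos"][:2]),0])
    return dict(o=o,r=r,tool=d[:2],a=a,a2=a2,yaw=yaw,rel=a-yaw)
E
python3 - <<'E'
from hand import *
s=sensors.sense();c=avg()
for z in(-55,-57,-59): print(z,inhand(c,s,z))
P=cloud(c);M=q2m(s["ee_rot"]);t=(P-s["eef_pos"])@M; q=t[(np.hypot(t[...,0],t[...,1])<8)&(t[...,2]<-40)];print(np.nanmedian(q,0)); print(s["joints"])
E
```

```text
-55 {'o': array([515.98359268, 320.34145697]), 'r': np.float64(12.755390932746309), 'tool': array([-1.58680467, -0.01179557]), 'a': np.float32(-0.99356914), 'a2': np.float64(-1.0566916473547934), 'yaw': np.float64(0.0882861456362992), 'rel': np.float64(-1.0818552813021927)}
-57 {'o': array([517.21313506, 320.44877218]), 'r': np.float64(12.551892956864393), 'tool': array([-0.35258909, -0.01028211]), 'a': np.float32(-1.0053185), 'a2': np.float64(-1.0561676084359293), 'yaw': np.float64(0.0882861456362992), 'rel': np.float64(-1.0936046680896072)}
-59 {'o': array([518.44267744, 320.55608738]), 'r': np.float64(12.34839498097183), 'tool': array([ 0.8816265 , -0.00876864]), 'a': np.float32(-0.99673665), 'a2': np.float64(-1.0546774123458866), 'yaw': np.float64(0.0882861456362992), 'rel': np.float64(-1.0850227913348465)}
[  0.15167262   0.08780987 -58.65577658]
[3.62164399e-01 6.93199823e-01 1.43267162e+00 3.44409287e-05
 1.01637174e+00 1.84465639e+00]
```

>>> play_rows --pt "0 0 0.8 0 0 0.9 -1" --pt "0 0 0.9 0 0 0.9 -1" --pt "0 0 0.9 0 0 0.9 -1" --pt "0.2 -0.65 0 0 0 0.9 -1" --pt "0.2 -0.65 0 0 0 0.9 -1" --pt "0.2 -0.65 0 0 0 0.9 -1" --pt "0.2 -0.65 0 0 0 0.9 -1" --pt "0.2 -0.65 0 0 0 0.9 -1"

```text
time_s: 9.98
eef_pos: [558.0, 189.3, 107.9]
ee_rot: [-0.0, 0.912, 0.411, -0.0]
force: [-0.1, 0.3, -0.9]
grip_width: 0.401
```

>>> play_rows --pt "0.2 -0.65 0 0 0 0.9 -1" --pt "0.2 -0.65 0 0 0 0.9 -1" --pt "0.2 -0.65 0 0 0 0.9 -1" --pt "0.2 -0.65 0 0 0 0.9 -1" --pt "0.2 -0.65 0 0 0 0.9 -1" --pt "0.14 -0.23 0 0 0 0.9 -1" --pt "0 0 0 0 0 0.9 -1" --pt "0 0 0 0 0 0.9 -1"

```text
time_s: 10.65
eef_pos: [603.6, 50.4, 107.6]
ee_rot: [-0.0, 0.697, 0.717, -0.0]
force: [-0.6, 0.5, -0.9]
grip_width: 0.401
```

>>> play_rows --pt "0 0 -0.3 0 0 0.1 -1" --pt "0 0 -0.3 0 0 0 -1" --pt "0 0 0 0 0 0 -1" --pt "0 0 0 0 0 0 -1"

```text
time_s: 10.98
eef_pos: [603.1, 51.4, 83.7]
ee_rot: [-0.001, 0.694, 0.72, -0.0]
force: [-0.2, 0.3, -1.2]
grip_width: 0.396
```

```bash
cat > shaft.py <<'E'
from h import *
def shaft(c,s,p0,n0=.5,zs=106):
    u,v=proj(c,[*p0,zs]); x0,y0=int(u)-22,int(v)-22
    g=c["pixels"][y0:y0+44,x0:x0+44].astype(int); d=g[...,0]-g[...,2]; M=q2m(s["ee_rot"])
    for f in(.35,.5,.6):
        W=np.array([onplane(c,*q,zs)[:2] for q in subpix_contour(d,x0,y0,f*np.percentile(d,97))]); n=np.array([np.cos(n0),np.sin(n0)])
        for _ in range(5):
            t=np.array([-n[1],n[0]]); q=W@t; S=W@n; m=(S>S.max()-1.2)&(abs(q-(q.max()+q.min())/2)<3.5)
            L=cv2.fitLine(W[m].astype(np.float32),cv2.DIST_HUBER,0,.01,.01).ravel(); n=np.array([L[1],-L[0]]); n*=np.sign(n[0])
        S=W@n; o,r=circ(W[S<np.median(S[m])-1.5]); dt=M.T@np.array([*(o-s["eef_pos"][:2]),0])
        print(f,"ang",np.arctan2(n[1],n[0]).round(3),"c",o.round(2),"r",r.round(2),"flat",(np.median(S[m])-o@n).round(2),"tool",dt[:2].round(2))
    return x0,y0
E
python3 - <<'E'
from shaft import *
from hand import inhand
s=sensors.sense();c=avg();M=q2m(s["ee_rot"])
print(s["eef_pos"],s["force"],s["grip_width"],M.round(3).tolist(),s["joints"][5])
x0,y0=shaft(c,s,(605.2,96.8)); print(inhand(c,s,-57.8))
save(c,"s2.png",(x0-40,y0-20,x0+80,y0+160),5 if y0+160<384 else 4)
E
```

```text
[603.13172538  51.39034344  83.67804452] [-0.19685884  0.26977628 -1.16349549] 0.3960873124797562 [[-0.036, 0.999, -0.001], [0.999, 0.036, 0.0], [0.0, -0.001, -1.0]] -0.1441198143871373
0.35 ang 0.524 c [606.28  97.54] r 5.95 flat 0.71 tool [46.01  4.8 ]
0.5 ang 0.426 c [605.69  96.73] r 4.97 flat 1.16 tool [45.22  4.18]
0.6 ang 0.398 c [605.7  96.7] r 4.83 flat 0.89 tool [45.19  4.19]
{'o': array([604.83256924,  49.6572514 ]), 'r': np.float64(12.853836131858143), 'tool': array([-1.79283164,  1.63775016]), 'a': np.float32(0.50528175), 'a2': np.float64(0.47805300719965427), 'yaw': np.float64(1.6065797863291875), 'rel': np.float64(-1.1012980399417058)}
```

View pics/s2.png

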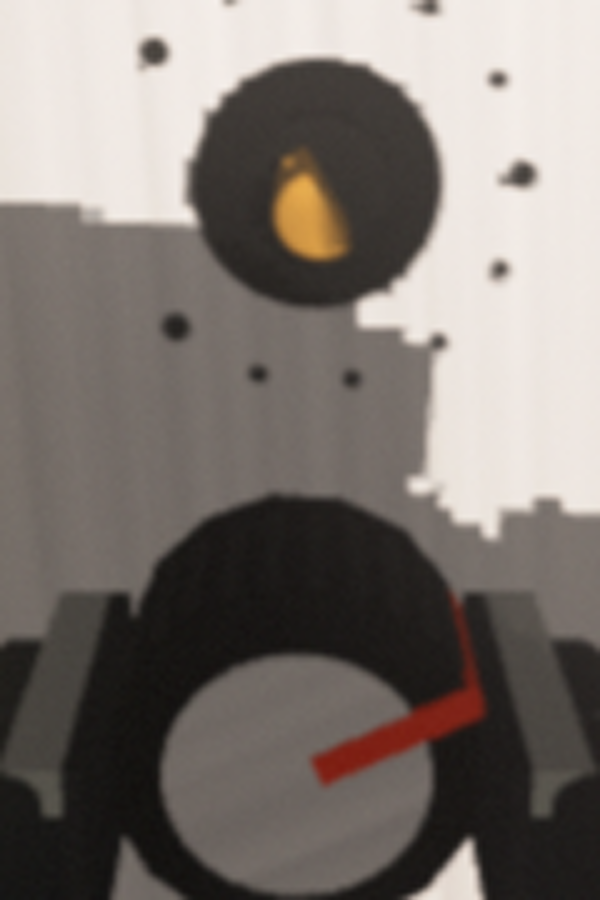

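The view shows the D shaft at crop (310,210) with its flat facing right-up, and the held knob at (297,775) with its pointer in about the same direction. Recheck the in-hand centre more carefully.

```bash
python3 - <<'E'
from h import *
s=sensors.sense();c=avg();M=q2m(s["ee_rot"])
x0,y0,x1,y1=205,225,295,315
g=c["pixels"][y0:y1,x0:x1].astype(int); mx=g.max(2)
print(mx[40,::4],mx[55,::4]); 
m=((mx>65)).astype(np.uint8); n,lab,st,ce=cv2.connectedComponentsWithStats(m)
for k in range(1,n):
    if st[k,4]>100: print(k,st[k],ce[k]+[x0,y0])
i=max((k for k in range(1,n) if 20<ce[k][0]<70),key=lambda k:st[k,4])
h=cv2.convexHull(np.argwhere(lab==i)[:,::-1].astype(np.int32))[:,0]
e=cv2.fitEllipse(h.astype(np.float32)); print("ellipse",np.array(e[0])+[x0,y0],e[1:])
o=onplane(c,e[0][0]+x0,e[0][1]+y0,s["eef_pos"][2]+57.8); print("tool",(M.T@(o-s["eef_pos"])).round(2),s["eef_pos"])
P=cloud(c);t=(P-s["eef_pos"])@M
q=(t[...,2]<-40)&(t[...,2]>-75)&(abs(t[...,0])<20)&(abs(t[...,1])<16); print("disc depth",np.nanmedian(t[q],0))
for sg in(1,-1):
    q=(t[...,2]<-45)&(t[...,2]>-62)&(abs(t[...,0])<9)&(t[...,1]*sg>17)&(t[...,1]*sg<30); print("pad",sg,q.sum(),np.nanpercentile(t[q],[5,50,95],axis=0).round(1).tolist())
E
```

```text
[ 29  25  21  20  20 109 112 112 114 115 113 110 110 111 113 121 125 127
 122  45  28  29  33] [ 24  22  21  19  20 111 112 112 109 106 105 108 111 112 115 117 117 111
  27  25  25  29  31]
1 [  0   0  23  33 308] [212.17532468 233.77922078]
2 [  17    0   73   73 2573] [255.88495919 267.31053245]
3 [ 59  61  26  29 453] [278.33995585 303.46357616]
4 [  4  62  44  28 638] [227.08934169 305.91065831]
ellipse [261.39162445 259.97012711] ((57.15308380126953, 91.30592346191406), 47.42961120605469)
tool [  6.66   6.5  -57.79] [603.81208224  51.36137072  84.82046387]
disc depth [  4.90495777   0.39506598 -57.94361611]
pad 1 261 [[-5.4, 17.2, -61.6], [7.0, 26.3, -57.0], [8.0, 29.6, -46.7]]
pad -1 190 [[6.6, -29.7, -61.1], [7.2, -27.1, -54.5], [7.7, -24.8, -47.0]]
```

```bash
python3 - <<'E'
from shaft import *
for _ in range(2):
    s=sensors.sense();c=avg(3)
    print(s["eef_pos"],s["time_s"]); x0,y0=shaft(c,s,(605.2,96.8)); print(x0,y0)
    g=c["pixels"].astype(int)
    for r in (262,272,282,290):
        row=g[r,215:290]; w=np.nonzero((row.max(1)>70))[0]+215; w=w[(w>218)&(w<284)]; print(r,w.min(),w.max(),(w.min()+w.max())/2,end="; ")
    print()
save(c,"s3.png",(210,60,300,170),6)
E
```

```text
[603.57984489  51.36618699  84.39877381] 11.3833
0.35 ang 0.521 c [605.99  97.59] r 5.88 flat 0.69 tool [46.11  4.07]
0.5 ang 0.437 c [605.4   96.79] r 4.92 flat 1.11 tool [45.33  3.45]
0.6 ang 0.402 c [605.38  96.77] r 4.79 flat 0.89 tool [45.31  3.43]
231 139
262 225 283 254.0; 272 222 276 249.0; 282 224 274 249.0; 290 230 283 256.5; 
[603.4776342   51.37031066  84.19244042] 11.5333
0.35 ang 0.531 c [606.    97.61] r 5.87 flat 0.73 tool [46.12  4.18]
0.5 ang 0.42 c [605.43  96.8 ] r 4.93 flat 1.15 tool [45.33  3.58]
0.6 ang 0.394 c [605.42  96.79] r 4.8 flat 0.91 tool [45.32  3.57]
231 139
262 226 283 254.5; 272 222 276 249.0; 282 224 274 249.0; 290 230 283 256.5;
```

>>> play_rows --pt "0.02 0.3 0 0 0 0 -1" --pt "0.03 0.5 0 0 0 0 -1" --pt "0 0.33 0 0 0 0 -1" --pt "0 0 0 0 0 0 -1" --pt "0 0 0 0 0 0 -1" --pt "0 0 0 0 0 0 -1"

```text
time_s: 12.18
eef_pos: [605.4, 96.5, 84.0]
ee_rot: [0.0, 0.694, 0.72, -0.0]
force: [0.4, 0.2, -1.6]
grip_width: 0.395
```

```bash
python3 - <<'E'
from rig import sensors
s=sensors.sense();print(s["eef_pos"],s["force"],s["wrist_torque"])
E
```

```text
[605.4214947   96.50491659  84.04273136] [ 0.40120519  0.17682327 -1.60654474] [ 0.00647972 -0.01447447 -0.01142589]
```

Aligned with the shaft; descend in small steps.

>>> play_rows --pt "0 0 -0.1 0 0 0 -1" --pt "0 0 -0.1 0 0 0 -1" --pt "0 0 -0.1 0 0 0 -1" --pt "0 0 0 0 0 0 -1" --pt "0 0 0 0 0 0 -1"

```text
time_s: 12.6
eef_pos: [604.9, 96.5, 71.5]
ee_rot: [-0.001, 0.694, 0.72, -0.001]
force: [-1.9, 0.9, -1.6]
grip_width: 0.401
```

>>> play_rows --pt "0 0 -0.05 0 0 0 -1" --pt "0 0 -0.05 0 0 0 -1" --pt "0 0 0 0 0 0 -1"

```text
time_s: 12.85
eef_pos: [605.0, 96.7, 67.6]
ee_rot: [-0.0, 0.694, 0.72, -0.0]
force: [-3.9, 1.0, 0.4]
grip_width: 0.401
```

It has entered (below 74) with a slight side force in x; ease -0.4 mm and continue.

>>> play_rows --pt "-0.01 0 -0.05 0 0 0 -1" --pt "0 0 -0.05 0 0 0 -1" --pt "0 0 0 0 0 0 -1"

```text
time_s: 13.1
eef_pos: [604.9, 96.7, 63.6]
ee_rot: [-0.0, 0.694, 0.72, -0.0]
force: [-2.5, 2.0, -1.3]
grip_width: 0.4
```

>>> play_rows --pt "0 0 -0.05 0 0 0 -1" --pt "0 0 -0.05 0 0 0 -1" --pt "0 0 0 0 0 0 -1" --squeeze 60

```text
time_s: 13.35
eef_pos: [605.0, 96.7, 59.8]
ee_rot: [-0.0, 0.694, 0.72, -0.0]
force: [-4.5, 2.2, 2.6]
grip_width: 0.391
```

>>> play_rows --pt "-0.01 0.005 -0.03 0 0 0 -1" --pt "0 0 -0.03 0 0 0 -1" --pt "0 0 0 0 0 0 -1" --pt "0 0 0 0 0 0 -1" --squeeze 80

```text
time_s: 13.68
eef_pos: [605.0, 96.7, 58.1]
ee_rot: [0.0, 0.694, 0.72, 0.0]
force: [-2.8, 1.0, 5.2]
grip_width: 0.386
```

>>> play_rows --pt "0 0 -0.03 0 0 0 -1" --pt "0 0 0 0 0 0 -1" --pt "0 0 0 0 0 0 -1"

```text
time_s: 13.93
eef_pos: [605.0, 96.7, 57.1]
ee_rot: [0.0, 0.694, 0.72, 0.0]
force: [-4.5, 1.6, 7.1]
grip_width: 0.389
```

>>> play_rows --pt "0 0 -0.02 0 0 0 -1" --pt "0 0 0 0 0 0 -1" --pt "0 0 0 0 0 0 -1"

```text
time_s: 14.18
eef_pos: [605.1, 96.7, 56.8]
ee_rot: [0.001, 0.694, 0.72, 0.0]
force: [-6.3, 1.3, 10.1]
grip_width: 0.39
```

>>> play_rows --pt "-0.01 0 -0.02 0 0 0 -1" --pt "0 0 -0.02 0 0 0 -1" --pt "0 0 0 0 0 0 -1" --pt "0 0 0 0 0 0 -1" --pt "0 0 0 0 0 0 -1"

```text
time_s: 14.6
eef_pos: [605.2, 96.7, 56.5]
ee_rot: [0.001, 0.694, 0.72, 0.001]
force: [-7.6, 1.5, 19.8]
grip_width: 0.384
```

```bash
python3 - <<'E'
from h import *
s=sensors.sense();c=avg();print(s["eef_pos"],s["force"],s["grip_width"],s["time_s"])
M=q2m(s["ee_rot"]);P=cloud(c);t=(P-s["eef_pos"])@M
q=(t[...,2]<-50)&(t[...,2]>-66)&(np.hypot(t[...,0],t[...,1])<9); print("disc tool/world z",np.nanmedian(t[q],0),np.nanmedian(P[q],0))
w=(np.hypot(P[...,0]-616,P[...,1]+103)<9); print("tuning top",np.nanmedian(P[w],0) if w.any() else None)
save(c,"f.png",None,1.5)
E
```

```text
[605.2041756   96.71347774  56.51736705] [-7.62953624  1.53323839 19.79214835] 0.38427001556425505 14.6
disc tool/world z [  0.10488164   0.08900148 -58.72361286] [604.98281539  96.91726995 115.23724846]
tuning top None
```

View pics/f.png

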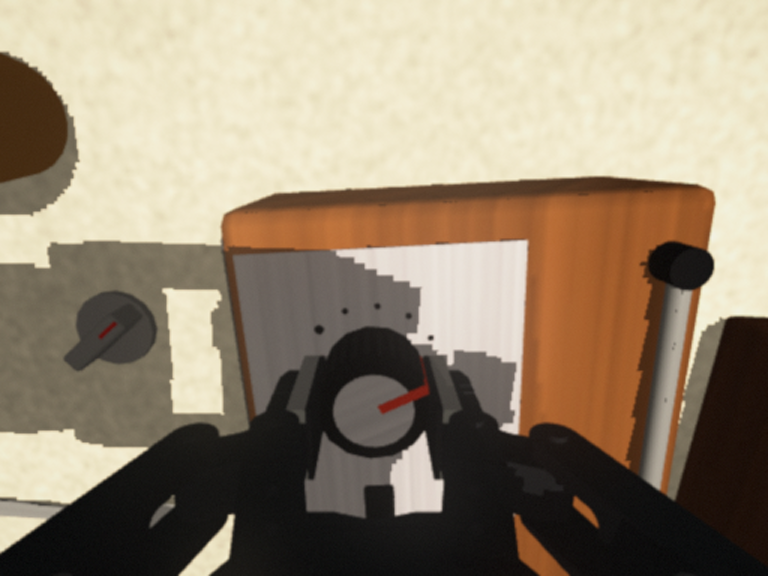

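The view shows the knob on the shaft, level and held in the jaws. Its top is at about 115 mm (114.5 expected when pressed in), and the push is about 20 N, well above the spring's 8.5 N. Handing in.

```bash
python3 - <<'E'
from rig import order, sensors
print(order.finish_job()); s=sensors.sense(); print(s["eef_pos"],s["force"],s["time_s"])
E
```

```text
the job is handed in; nothing more can be done
None
the job is handed in; nothing more can be done
```

I fitted the black fluted knob onto the bare volume shaft with the flats lined up, pushed it home, pressed it against the stop, and handed the job in at about 14.6 s while still holding it down.

**Last checks**
- **Depth:** the knob's top measured about 115.2 mm above the counter; 114.5 mm is expected when it is home and pressed right in. My depth readings of the knob's top ran about 1.3 mm high earlier.
- **Force:** the push settled at about 20 N upward, with the tool barely moving over the last commands, so the shaft is at its end stop. The spring's end force is 8.5 N.
- **Grip:** the knob did not slip in the jaws.
- **Side force:** about 7.6 N remained in x when I handed in. It grew while I pressed, even though I eased that way three times.

**What disagreed**
- **First grasp closed on nothing:** the depth image showed the real fingertips about 38 mm behind the reported tool point, against the description. The knob had not moved, and I gripped again using the measured tips.
- **Shaft angle:** shadows made readings of the flat's direction vary from 0.39 to 0.53 rad. I aligned the pointer at about 0.48–0.50 rad, and the knob slid on without stopping on the shaft's end.

I did not measure the other objects again after the job. The last picture showed nothing disturbed in its view, and no contact was felt other than with the volume knob and shaft.

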